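Press a stage anvil home with a bench quick clamp

ROBOT

A 6-joint arm with a two-finger parallel gripper is mounted at the origin on the work surface. World frame = base frame: x ahead of the robot, y to its left, z up, the work surface at z = 0. Lengths are in m, angles in rad, forces in N, time in s.
With the tool pointing down it reaches from about 0.325 to 0.75 m from the base axis. Payload 7.6 kg.
Tool frame: the origin (TCP) lies midway between the tips of the shut fingers; the grasp point (between the pads) lies 19 mm behind it; z points along the fingers, y is the line along which they close (so a half turn about z gives the same grasp; the last joint's range is limited). The gripper opens to 85 mm and grips with 20 to 120 N. Pads are 22 mm wide; open, the fingers measure 114 mm over their backs; the gripper's body (76 mm by 85 mm) begins 54 mm behind the grasp point. The pads swing forward as they close: fully open they stand 13 mm farther back than shut.
Start: joints at [-1.367, 0.052, 1.401, -0, 1.689, -0.07], TCP at [0.142, -0.505, 0.231] pointing down, gripper open.
Joint ranges: [-2.9, 2.9], [-0.91, 2.17], [0.12, 2.37], [-1.06, 4.2], [0.26, 2.73], [-2.93, 2.93]. Speed limits (rad/s): [2.57, 2.57, 3.01, 3.14, 3.14, 3.14].

INTERFACE

Orientations are given as a unit quaternion [w, x, y, z].
In Python, from workcell import ctrl gives the robot as it stands. The module is installed in compiled form; this text tells all that it offers. Calls block until the motion is done:
- ctrl.goto(position, orientation): joint-space move of the TCP to a pose.
- ctrl.move_l(position, vel=0.15, frame=None): straight line of the TCP; frame=None keeps the orientation; vel is the mean speed in m/s.
- ctrl.set_joints(angles): joint-space move.
- ctrl.ungrasp() and ctrl.clamp(newtons=None): open the fingers fully, or close them until they stop; newtons is the grip in N (None keeps the last).
- ctrl.wait(seconds).
- ctrl.ik(position, orientation): joint angles nearest the present ones, or None.
- ctrl.read_state(): the state.
- ctrl.camera(name): name is "scene" or "side" or "wrist"; returns (picture, depth): 400x640x3 uint8, red, green, blue; 400x640 float32, m along the optical axis (not along the pixel's ray), 0 where there is no reading.
- ctrl.calibration(name): a dict with "K" (3x3 intrinsics, pixels), "view" (4x4, takes a point from world to camera coordinates). Camera axes: x right, y up, looking along -z (the intrinsics and any distortion apply to the point x, -y, -z); pixel columns grow to the right and rows downward; lengths in m; the calibration is good to about 2 mm. A picture is of the moment at which its call begins: read the wrist's pose just before it. calibration takes no time and is no camera call; for the wrist camera it gives the pose at the moment of the call.
A pose or a line that the arm cannot do raises ctrl.Unreachable and nothing moves.
- ctrl.close_job(): hands the job in; it is judged then, once.
Trained networks look in the newest picture that a camera, given by its name, has taken for a name from the list of things; names that differ only in an ending like _2 or _b are one class to them, and where a whole thing is asked for, a point or a joint stands for the part that bears it (a point fixed in the world has none). Each returns a list of dicts, best first, with "p" (0 to 1); they miss things now and then, are a little off and sometimes report something else, mostly with a low value. They report only what shows in the picture. A call takes as long as a camera call.
- ctrl.look_for(query, camera): "point" ([x, y, z] in m, in world coordinates, good to about 4 mm: the middle of the surface that is visible of it).
The state is a dict: "clock": time; "joint_pos": joint angles; "joint_vel": joint speeds; "effort": joint torques, N m; "tool_pos": TCP position; "tool_rot": TCP orientation; "wrist_force": force on the tool from outside, world axes, zero at the start; "torque": the same for the moment, N m; "width": finger opening in m; "grip_force": force on a finger pad.
Only numpy, scipy, OpenCV 4.12 (cv2) and the standard library are available. Lean on these libraries where they do the work, as an engineer would, in place of code of your own. Each camera call takes 0.05 s, during which the arm holds its last target. There are 200 camera calls.

TASK

Press the brass anvil fully home in the cream stage block with the quick clamp: squeeze its yellow trigger stroke by stroke until the orange pad has the anvil flush and the clamp holds it firmly by itself with the trigger let go, but gently, for the anvil must never be squeezed hard enough to mark it. Leave it clamped for about two seconds, then hold the red release tab down until the jaw has sprung all the way open, and leave the anvil home. Work the clamp only by its trigger and tab, never push the jaw or the anvil directly, and leave the loose things around it where they are.

Things in the scene. Friction and masses are not known exactly. Their poses are not given: they have to be found in the camera images.
- clamp: Bench quick clamp fixed to the table. Origin on the table under its housing; x axis level along the bar from grip to sliding jaw, z up. Coordinates below (x, y, z) are in this frame, mm. Base plate x -150..170, y +-45, 12 thick. Housing x -75..45, y +-26, top z 64. Grey fixed grip x -79..-50, y +-13, top z 128. Bar 10 wide, z 35..55; its tail slides out under the tab.
- block_top (a point): Centre of the top of the cream stage block, at (65, 0, 106). Block x 45..85, y +-30, top z 106; its bore runs along x at z 78 and opens towards the jaw.
- trigger (a joint): Yellow trigger, m: 0 at rest, grows as squeezed along the clamp's -x towards the grip, hard stop 0.016; springs back (3 to 4.5 N). A squeeze carries the jaw along, about 1:1; on the way back the jaw stays. Push needed: 6 to 10 N with the jaw free, 11 to 16 N while the anvil slides in. Once it is home the push climbs fast: the pad then presses with the push less about 10 N.
- trigger_front (a point): Middle of the upper part of the yellow trigger's front (its face towards the clamp's +x), at (-10, 0, 115) at rest; moves with it. Blade 12 thick in x, 26 wide in y, z 60..126. In front of it 55 mm are free up to the stage block; behind it 28 mm up to the grip.
- jaw: Sliding jaw: blue upright (18 thick, y +-17, z 30..104) on the bar. Origin on its face towards the anvil, at (146, 0, 78) when sprung fully open; it walks along the clamp's -x by up to 56 mm, and starts 0 to 12 mm in. About 2.5 N of spring pulls it open, but a hidden catch holds it wherever the trigger brought it until the tab is pressed. Not to be touched.
- pad: Orange pad on the jaw, 28 dia, 6 thick, axis along x; origin at the centre of its pressing face, at (140, 0, 78) when the jaw is fully open. Sprung, about 8 N per mm. When the trigger is let go it keeps about two thirds of its force: after a push of 19 to 23 N on the trigger it holds 7 to 11 N, easing slowly. Not to be touched.
- anvil: Brass flange of the anvil, 34 dia, 10 thick, axis along x. Origin at the centre of its outer face, which the pad presses: (95, 0, 78) when fully home (flush, hard stop); starts 7 to 16 mm farther out in x. A sticky fit: it slides under about 5 N and stays. 6 N or more from the pad is a firm hold; more than 18 N marks it. Not to be touched by the robot.
- tab (a joint): Red release tab, m: 0 at rest, grows to 0.007 as it is pressed; it slides on a slant, 5 mm down and 5 mm towards the clamp's -x in all. Sprung, 2 to 5 N; under a clamped load it takes up to about 15 N to let go. Held beyond 0.004, the jaw springs open within about a second; let up early, the jaw catches again.
- tab_top (a point): Middle of the top of the red release tab behind the grip, at (-108, 0, 74) at rest. Tab 28 by 28, 8 thick.
- puck: Loose green mounted specimen, 30 dia, 18 high, origin under its centre. Leave alone.
- testblock: Loose steel hardness test block, 60 dia, 12 high, origin under its centre. Leave alone.
- driver: Loose screwdriver, 140 long, lying on the table, origin under its middle, handle towards its -x. Leave alone.

How it is judged:
On the way:
1. the anvil is home and the clamp holds it by itself with at least 6 N, the trigger let go, for 1 s (x of anvil in the frame of clamp below 0.0965 m and contact force between pad and anvil above 6 N and value of joint trigger below 0.003 m), for 1 s.
At the end, for the whole second after the job is handed in: The anvil's flange stands less than 1.5 mm off the block, the jaw has sprung open to within 4 mm of its stop and is at rest, the trigger is back within 3 mm and the tab within 2.5 mm of rest (x of anvil in the frame of clamp below 0.0965 m and x of jaw in the frame of clamp above 0.142 m and value of joint trigger below 0.003 m and value of joint tab below 0.0025 m and linear speed of jaw below 0.01 m/s); the robot touches nothing.
It fails at once if the pad squeezes the anvil with more than 18 N (contact force between pad and anvil above 18 N).
It fails at once if the robot touches the sliding jaw or its pad (contact force between any of the fingers, the arm and jaw above 1 N).
It fails at once if the robot touches the anvil (contact force between any of the fingers, the arm and anvil above 1 N).
It fails at once if a loose thing beside the clamp is shifted by more than 15 mm (distance of any of puck, testblock, driver from where it was at the start of the episode above 0.015 m).
It also fails if it takes over 64 s, if anything falls off the work surface, if the arm or the gripper's body presses on something with over 40 N, if the wrist force passes 120 N, or if a joint passes its speed limit or range.

## Working session

There is one attempt and no reset: what is moved stays moved. The work goes in short steps, each a Python script; the robot and the scene stay as the last script left them, time stands still between calls to the robot, and variables do not carry over. Pictures are saved under pics/ and viewed, at most 10 in all, crops included, and the job is handed in when it is done.

```bash
mkdir -p pics
cat > h.py <<'E'
import numpy as np, cv2
from workcell import ctrl
def snap(cam,fn=None):
    cal=ctrl.calibration(cam); im,d=ctrl.camera(cam)
    if fn: cv2.imwrite('pics/'+fn,im[:,:,::-1])
    return im,d,cal
def deproj(u,v,z,cal):
    K=np.array(cal['K']); x=(u-K[0,2])/K[0,0]*z; y=(v-K[1,2])/K[1,1]*z
    return (np.linalg.inv(np.array(cal['view']))@np.array([x,-y,-z,1]))[:3]
def proj(p,cal):
    q=np.array(cal['view'])@np.append(p,1); K=np.array(cal['K'])
    return K[0,0]*q[0]/-q[2]+K[0,2], K[1,1]*-q[1]/-q[2]+K[1,2]
E
python3 - <<'E'
from h import *
for c in ('scene','side'):
    im,d,cal=snap(c,c+'0.png')
    print(c,cal['K'],[k for k in cal], np.linalg.inv(cal['view'])[:3,3])
    for q in ('clamp','block_top','trigger','trigger_front','jaw','pad','anvil','tab_top','puck','testblock','driver'):
        r=ctrl.look_for(q,c); print(q,[(np.round(a['point'],3).tolist(),round(a['p'],2)) for a in r[:2]])
print(ctrl.read_state())
E
```

```text
scene [[494.47804049   0.         316.04716232]
 [  0.         494.47804049 197.60729785]
 [  0.           0.           1.        ]] ['K', 'view'] [ 0.91195933 -0.65458811  0.6236902 ]
clamp [([0.55, -0.05, 0.041], 0.57)]
block_top [([0.551, -0.049, 0.041], 0.91)]
trigger [([0.573, -0.034, 0.067], 0.78), ([0.474, 0.056, 0.013], 0.34)]
trigger_front [([0.574, -0.03, 0.061], 0.87), ([0.649, 0.002, 0.076], 0.24)]
jaw [([0.426, -0.081, 0.058], 0.94)]
pad []
anvil [([0.471, -0.077, 0.087], 0.65)]
tab_top [([0.65, 0.008, 0.076], 0.79), ([0.468, -0.077, 0.085], 0.24)]
puck [([0.605, -0.134, 0.021], 0.73), ([0.648, 0.003, 0.076], 0.39)]
testblock [([0.472, 0.06, 0.013], 0.59)]
driver []
side [[436.18842067   0.         310.64703257]
 [  0.         436.18842067 196.02025033]
 [  0.           0.           1.        ]] ['K', 'view'] [0.314781   0.65239621 0.5454101 ]
clamp [([0.534, -0.017, 0.041], 0.7)]
block_top [([0.532, -0.018, 0.04], 0.69)]
trigger [([0.565, -0.01, 0.062], 0.83)]
trigger_front [([0.567, -0.012, 0.061], 0.98), ([0.638, 0.148, 0.021], 0.71)]
jaw [([0.415, -0.073, 0.055], 0.8
[... 321 characters left out ...]
nt_pos': array([-1.36730986e+00,  5.21960717e-02,  1.40071597e+00,  1.15767013e-05,
        1.68862433e+00, -7.02840936e-02]), 'joint_vel': array([-3.37366760e-05, -2.00212221e-04, -3.90415278e-04, -1.31308033e-03,
        1.35814203e-03, -2.36000986e-04]), 'effort': array([-7.48887578e-05, -3.81544983e+01, -3.60308933e+01, -7.29526323e-05,
        2.84544658e-04,  6.41051926e-06]), 'tool_pos': array([ 0.14197566, -0.50544647,  0.23131732]), 'tool_rot': array([2.76966124e-05, 9.90645736e-01, 1.36458873e-01, 7.60832870e-06]), 'wrist_force': array([ 0.77077235,  0.71327792, -1.34278965]), 'torque': array([ 0.04306766, -0.01156495,  0.00809991]), 'grip_force': 0.0, 'width': 0.08568837641957154}
```

```bash
python3 -c "
import cv2,numpy as np
a=cv2.imread('pics/scene0.png');b=cv2.imread('pics/side0.png')
cv2.imwrite('pics/both.png',np.vstack([a[80:380],b[60:360]]))"
```

```text
(no output)
```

View pics/both.png

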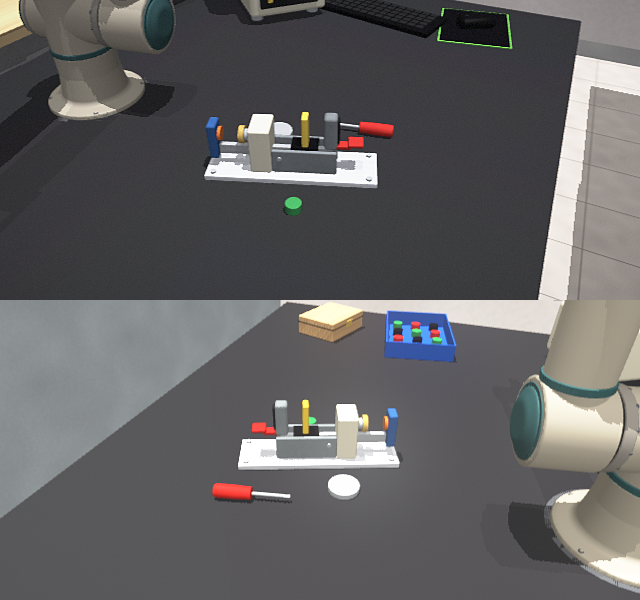

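The clamp's jaw faces the robot (blue jaw at about scene (213,218)). The yellow trigger is at (305,210) and the red tab at (355,222). The puck is at (293,286) and the driver and test block are on the far side, all clear of the clamp. Next I'll fit the clamp pose from the depth clouds.

```bash
cat >> h.py <<'E'
def cloud(cam):
    im,d,cal=snap(cam); K=np.array(cal['K'])
    v,u=np.nonzero(d>0); z=d[v,u]
    P=np.c_[(u-K[0,2])/K[0,0]*z,-(v-K[1,2])/K[1,1]*z,-z,np.ones(len(z))]
    P=(P@np.linalg.inv(np.array(cal['view'])).T)[:,:3]
    return P,im[v,u]
def colored(P,C):
    h=cv2.cvtColor(C[None],cv2.COLOR_RGB2HSV)[0].astype(int); H,S,V=h.T
    return dict(yellow=(abs(H-25)<6)&(S>150),red=((H<4)|(H>175))&(S>150),blue=(abs(H-110)<10)&(S>140),orange=(H>=5)&(H<15)&(S>150))
E
python3 - <<'E'
from h import *
A=[]
for c in ('scene','side'):
    P,C=cloud(c)
    m=(abs(P[:,0]-.53)<.2)&(abs(P[:,1]+.03)<.2); P,C=P[m],C[m]
    t=P[P[:,2]<0.004]; print(c,'table z',np.median(t[:,2]))
    pl=P[(P[:,2]>.008)&(P[:,2]<.016)&(C.min(1)>120)&(np.hypot(P[:,0]-.47,P[:,1]-.06)>.045)]
    print('plate n',len(pl),'z',np.median(pl[:,2]),cv2.minAreaRect((pl[:,:2]*1000).astype(np.float32)))
    A.append(pl)
    np.savez(c+'.npz',P=P,C=C)
    for k,mm in colored(P,C).items():
        q=P[mm]; q=q[(abs(q[:,0]-.53)<.16)&(abs(q[:,1]+.035)<.09)&(q[:,2]>.02)]
        if len(q)>5: print(k,len(q),np.median(q,0).round(4),q.min(0).round(3),q.max(0).round(3))
print(cv2.minAreaRect((np.vstack(A)[:,:2]*1000).astype(np.float32)))
E
```

```text
scene table z 0.00017856907652791243
plate n 3055 z 0.01210943047948887 ((528.8052978515625, 8.7110595703125), (318.9342041015625, 185.38912963867188), 21.939468383789062)
yellow 221 [ 0.5743 -0.0341  0.0948] [ 0.463 -0.079  0.063] [ 0.58  -0.012  0.126]
red 265 [0.649  0.0026 0.0727] [ 0.571 -0.039  0.058] [0.671 0.027 0.077]
blue 392 [ 0.4176 -0.1     0.0808] [ 0.401 -0.105  0.031] [ 0.579 -0.018  0.106]
orange 75 [ 0.4264 -0.0882  0.0838] [ 0.418 -0.096  0.063] [ 0.585 -0.035  0.093]
side table z -0.0010034123487455693
plate n 2625 z 0.01101313198685272 ((548.2404174804688, -23.302886962890625), (314.18780517578125, 208.8824920654297), 43.79900360107422)
yellow 172 [ 0.5652 -0.0101  0.0944] [ 0.419 -0.084  0.062] [ 0.578 -0.006  0.124]
red 198 [0.6454 0.0128 0.0715] [ 0.622 -0.002  0.059] [0.671 0.03  0.077]
blue 77 [ 0.412  -0.0804  0.1026] [ 0.401 -0.101  0.094] [ 0.423 -0.068  0.105]
orange 34 [ 0.4229 -0.0733  0.0807] [ 0.417 -0.093  0.073] [ 0.429 -0.065  0.09 ]
((539.700439453125, -24.66864013671875), (330.5157775878906, 209.620849609375), 41.01662063598633)
```

Run:
```python
from h import *
from scipy.optimize import minimize
D={c:np.load(c+'.npz') for c in('scene','side')}
def tocl(P,p): # p: ox,oy,yaw
    c,s=np.cos(p[2]),np.sin(p[2]); q=P.copy(); d=P[:,:2]-p[:2]
    q[:,0]=d[:,0]*c+d[:,1]*s; q[:,1]=-d[:,0]*s+d[:,1]*c; return q
res=[]
for c in ('scene','side','both'):
    P=np.vstack([D[k]['P'] for k in D]) if c=='both' else D[c]['P']; C=np.vstack([D[k]['C'] for k in D]) if c=='both' else D[c]['C']
    p=np.array([.556,-.028,np.pi+np.radians(22)])
    for it in range(4):
        q=tocl(P,p); m=(q[:,2]>.007)&(q[:,2]<.017)&(C.min(1)>110)&(abs(q[:,1])<.053)&(abs(q[:,0]-.01)<.17)
        g=(P[m][:,:2]*1000)
        img=np.zeros((500,500),np.uint8); img[np.clip((g[:,1]+280).astype(int),0,499),np.clip((g[:,0]-280).astype(int),0,499)]=1
        img=cv2.morphologyEx(cv2.morphologyEx(img,cv2.MORPH_CLOSE,np.ones((9,9))),cv2.MORPH_OPEN,np.ones((7,7)))
        yy,xx=np.nonzero(img); r=cv2.minAreaRect(np.c_[xx+280.5,yy-279.5].astype(np.float32))
        b=cv2.boxPoints(r); e=[b[1]-b[0],b[2]-b[1]]; l=max(e,key=np.linalg.norm); l=l*(-np.sign(l[0]))
        yaw=np.arctan2(l[1],l[0])%(2*np.pi); p=np.r_[np.array(r[0])/1000-.01*np.r_[np.cos(yaw),np.sin(yaw)],yaw]
    print(c,p,r)
    res.append(p)
p=res[2]
for c in D:
    P,C=D[c]['P'],D[c]['C']; q=tocl(P,p); print(c)
    for k,mm in colored(P,C).items():
        s=q[mm&(abs(q[:,1])<.04)&(abs(q[:,0])<.18)&(q[:,2]>.055)]
        if len(s)>5: print(k,len(s),(np.percentile(s,[3,50,97],axis=0)*1000).round(0).tolist())
    s=q[(q[:,2]>.101)&(q[:,2]<.111)&(abs(q[:,0]-.065)<.03)&(abs(q[:,1])<.045)]
    print('block',len(s),(np.percentile(s,[2,50,98],axis=0)*1000).round(0).tolist())
    s=q[(q[:,2]>.122)&(q[:,2]<.14)&(abs(q[:,0]+.065)<.03)&(abs(q[:,1])<.045)]
    print('grip',len(s),(np.percentile(s,[2,50,98],axis=0)*1000).round(0).tolist())
```

```text
scene [ 0.55532403 -0.03055935  3.52619743] ((546.0545654296875, -34.311279296875), (319.1565856933594, 92.05463409423828), 22.036226272583008)
side [ 0.55492065 -0.02490297  3.52487683] ((545.646240234375, -28.642654418945312), (319.8027648925781, 91.74191284179688), 21.960561752319336)
both [ 0.55527972 -0.02774396  3.52619743] ((546.01025390625, -31.495887756347656), (321.1870422363281, 97.30733489990234), 22.036226272583008)
scene
yellow 221 [[-21.0, -5.0, 64.0], [-16.0, 13.0, 95.0], [-5.0, 15.0, 125.0]]
red 265 [[-120.0, -9.0, 61.0], [-98.0, 7.0, 73.0], [-75.0, 16.0, 76.0]]
blue 309 [[146.0, -11.0, 58.0], [154.0, 15.0, 92.0], [163.0, 19.0, 105.0]]
orange 75 [[140.0, -4.0, 71.0], [141.0, 7.0, 84.0], [146.0, 15.0, 93.0]]
block 453 [[47.0, -26.0, 102.0], [65.0, 6.0, 106.0], [84.0, 31.0, 108.0]]
grip 130 [[-73.0, -8.0, 122.0], [-62.0, 6.0, 127.0], [-50.0, 14.0, 129.0]]
side
yellow 172 [[-21.0, -15.0, 65.0], [-15.0, -12.0, 94.0], [142.0, 2.0, 123.0]]
red 198 [[-120.0, -15.0, 61.0], [-99.0, -6.0, 72.0], [-77.0, 9.0, 74.0]]
blue 77 [[146.0, -17.0, 100.0], [153.0, -5.0, 103.0], [161.0, 12.0, 104.0]]
orange 34 [[138.0, -15.0, 74.0], [139.0, -8.0, 81.0], [145.0, 9.0, 90.0]]
block 346 [[46.0, -31.0, 102.0], [64.0, -6.0, 105.0], [83.0, 25.0, 106.0]]
grip 92 [[-73.0, -14.0, 122.0], [-62.0, -6.0, 126.0], [-51.0, 7.0, 128.0]]
```

Pose fits well (block, grip, trigger and pad all match the given coordinates within about 1 mm; the pad is at about 140, so roughly 45 mm to go). Moving in and taking the first stroke.

```bash
cat >> h.py <<'E'
from scipy.spatial.transform import Rotation as Rn
O=np.array([.5552,-.0278,0]); Y=3.5262
X=np.array([np.cos(Y),np.sin(Y),0]); Yv=np.array([-np.sin(Y),np.cos(Y),0])
def W(x,y,z): return (O+X*x/1000+Yv*y/1000+np.array([0,0,z/1000]))
def quat(s): # tool x = s*clamp x, z down
    zz=np.array([0,0,-1.]); xx=s*X; return Rn.from_matrix(np.c_[xx,np.cross(zz,xx),zz]).as_quat()[[3,0,1,2]]
def F(): 
    s=ctrl.read_state(); f=np.array(s['wrist_force']); return f@X,f@Yv,f[2]
def pos():
    d=np.array(ctrl.read_state()['tool_pos'])-O; return np.array([d@X,d@Yv,d[2]])*1000
E
python3 - <<'E'
from h import *
j0=ctrl.read_state()['joint_pos']
ok=[]
for s in (1,-1):
    js=[ctrl.ik(W(x,0,z),quat(s)) for x,z in((10,220),(10,100),(-108,180),(-113,68))]
    print(s,[None if j is None else np.round(j,2).tolist() for j in js])
    if all(j is not None for j in js): ok.append((np.abs(js[0]-j0).max(),s))
s=min(ok)[1]; open('s','w').write(str(s))
ctrl.clamp(20); t=ctrl.read_state(); print(t['clock'],t['width'])
ctrl.goto(W(12,0,200),quat(s)); print(ctrl.read_state()['clock'],pos(),F())
ctrl.move_l(W(12,0,103),vel=.1); print(ctrl.read_state()['clock'],pos(),F())
im,d,c=snap('scene','a1.png'); im2,_,_=snap('side')
cv2.imwrite('pics/a.png',np.vstack([im[150:330,150:500],im2[150:330,150:500]])[:,:,::-1])
E
```

```text
1 [[-0.13, 0.12, 1.35, -0.0, 1.67, -2.08], [-0.13, 0.19, 1.51, -0.0, 1.44, -2.08], [-0.04, 0.44, 1.05, -0.0, 1.65, -1.99], [-0.03, 0.53, 1.16, -0.0, 1.46, -1.99]]
-1 [[-0.13, 0.12, 1.35, -0.0, 1.67, 1.06], [-0.13, 0.19, 1.51, -0.0, 1.44, 1.06], [-0.04, 0.44, 1.05, -0.0, 1.65, 1.15], [-0.03, 0.53, 1.16, -0.0, 1.46, 1.15]]
2.0667 -4.2805622309962975e-05
4.2917 [ 12.36870187   0.76518562 200.06819754] (np.float64(-0.12518523163758147), np.float64(-0.3836505919698471), np.float64(-0.31256487025160845))
5.4083 [ 11.56219232   0.24654659 103.90286188] (np.float64(-0.23415083326665903), np.float64(0.484536399994313), np.float64(-0.3935985339664452))
```

View pics/a.png

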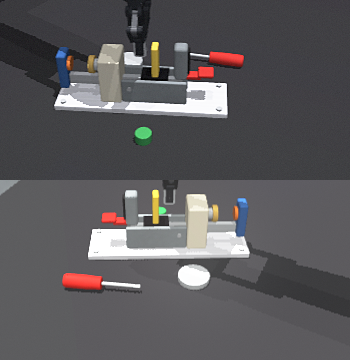

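The shut fingers are between trigger and block, tips just below the trigger's top (scene crop (140,50)). Starting the strokes.

```bash
cat >> h.py <<'E'
def push(xmax,flim,step=1.0,vel=.02,z=103,x0=None):
    """step the TCP towards -x until the push reaches flim or x passes xmax; logs"""
    x=pos()[0] if x0 is None else x0; L=[]
    while x>xmax:
        x=max(x-step,xmax); ctrl.move_l(W(x,0,z),vel=vel)
        f=F()[0]; L.append((round(float(x),1),round(float(pos()[0]),1),round(float(f),1)))
        if f>flim: break
    return L
E
python3 - <<'E'
from h import *
ctrl.move_l(W(4,0,103),vel=.04)
print(push(-13.5,19,1.0)); print(ctrl.read_state()['clock'])
ctrl.wait(.1); print(F(),pos())
E
```

```text
[(2.7, 2.7, 0.3), (1.7, 2.3, 4.8), (0.7, 1.5, 5.5), (-0.3, 0.5, 7.2), (-1.3, -0.4, 7.3), (-2.3, -1.5, 6.7), (-3.3, -2.4, 6.8), (-4.3, -3.4, 6.5), (-5.3, -4.4, 7.5), (-6.3, -5.4, 7.0), (-7.3, -6.4, 8.2), (-8.3, -7.4, 7.9), (-9.3, -8.3, 7.8), (-10.3, -9.3, 7.6), (-11.3, -10.3, 7.0), (-12.3, -11.3, 7.4), (-13.3, -12.3, 6.8), (-13.5, -12.4, 7.7)]
10.3583
(np.float64(8.348303453748597), np.float64(-1.1373199634010098), np.float64(4.5547197703479)) [-1.24123657e+01  3.57564978e-02  1.02948877e+02]
```

Run:
```python
from h import *
ctrl.move_l(W(3.5,0,103),vel=.05); ctrl.wait(.15); print(F())
print(push(-14,19,1.5,vel=.03,x0=3.5)); print(ctrl.read_state()['clock'])
ctrl.move_l(W(3.5,0,103),vel=.05); ctrl.wait(.15); print(F())
P,C=cloud('scene'); P2,C2=cloud('side')
for p,c in((P,C),(P2,C2)):
    q=np.c_[(p-O)@X,(p-O)@Yv,p[:,2]]*1000; m=colored(p,c); s=q[m['orange']&(abs(q[:,1])<30)&(q[:,2]>60)&(q[:,0]>90)&(q[:,0]<150)]
    print(len(s),np.percentile(s,[5,50,95],axis=0).round(0).tolist())
    s=q[m['blue']&(abs(q[:,1])<30)&(q[:,2]>60)&(q[:,0]>90)&(q[:,0]<180)]
    print(len(s),np.percentile(s,[5,50,95],axis=0).round(0).tolist())
snap('scene','b.png')
print(ctrl.read_state()['clock'])
```

```text
(np.float64(0.06449773416810042), np.float64(-0.38621886774298353), np.float64(0.011361062330996239))
[(2.0, 2.3, 4.2), (0.5, 1.0, 6.1), (-1.0, -0.4, 6.6), (-2.5, -1.9, 5.9), (-4.0, -3.4, 6.1), (-5.5, -4.8, 7.3), (-7.0, -6.3, 6.6), (-8.5, -7.8, 7.3), (-10.0, -9.3, 7.0), (-11.5, -10.7, 7.5), (-13.0, -12.2, 7.3), (-14.0, -13.1, 7.6)]
14.1
(np.float64(0.0743656142459881), np.float64(0.9963602661065829), np.float64(0.007009525449782339))
62 [[110.0, -1.0, 73.0], [113.0, 10.0, 87.0], [116.0, 14.0, 93.0]]
274 [[117.0, -8.0, 63.0], [124.0, 16.0, 94.0], [132.0, 19.0, 105.0]]
45 [[109.0, -15.0, 74.0], [111.0, -10.0, 85.0], [114.0, 1.0, 91.0]]
98 [[116.0, -17.0, 85.0], [123.0, -10.0, 102.0], [131.0, 10.0, 104.0]]
14.9
```

Run:
```python
from h import *
print(push(-9,18,1.25,vel=.03,x0=2.5)); print(push(-15.2,18,0.6,x0=-9))
ctrl.wait(.15); print(F(),pos(),ctrl.read_state()['clock'])
```

```text
[(1.2, 1.6, 5.2), (0.0, 0.6, 6.3), (-1.2, -0.6, 5.8), (-2.5, -1.8, 5.9), (-3.8, -2.5, 9.7), (-5.0, -3.4, 11.9), (-6.2, -4.6, 12.7), (-7.5, -5.8, 12.1), (-8.8, -7.1, 12.1), (-9.0, -7.2, 13.3)]
[(-9.6, -7.8, 12.9), (-10.2, -8.4, 13.2), (-10.8, -9.0, 13.2), (-11.4, -9.6, 13.8), (-12.0, -10.2, 13.3), (-12.6, -10.8, 14.1), (-13.2, -11.4, 13.7), (-13.8, -12.0, 13.6), (-14.4, -12.5, 14.3), (-15.0, -13.1, 12.9), (-15.2, -13.3, 14.5)]
(np.float64(14.04309486214527), np.float64(-2.368764683086434), np.float64(5.942540550916484)) [-1.32834841e+01  3.35292603e-02  1.02848300e+02] 20.3
```

Run:
```python
from h import *
ctrl.move_l(W(3.5,0,103),vel=.05); ctrl.wait(.15); print(F())
print(push(-14,20.3,.4,vel=.02,x0=2))
ctrl.wait(.1); print(F(),F(),pos(),ctrl.read_state()['clock'])
```

```text
(np.float64(0.19825342994382403), np.float64(-0.027400764989534702), np.float64(-1.1470627497708417))
[(1.6, 2.2, 5.3), (1.2, 2.0, 6.7), (0.8, 1.9, 9.1), (0.4, 1.8, 10.6), (0.0, 1.6, 11.1), (-0.4, 1.4, 13.3), (-0.8, 1.1, 12.4), (-1.2, 0.9, 14.2), (-1.6, 0.7, 15.4), (-2.0, 0.5, 16.6), (-2.4, 0.3, 18.4), (-2.8, 0.1, 19.2), (-3.2, -0.2, 19.7), (-3.6, -0.4, 20.5)]
(np.float64(20.813372113812324), np.float64(-2.454140604635178), np.float64(10.528229421108344)) (np.float64(20.813372113812324), np.float64(-2.454140604635178), np.float64(10.528229421108344)) [-3.90903150e-01 -1.37909767e-03  1.02867678e+02] 24.575
```

Run:
```python
from h import *
print(push(-4.0,21.5,.4,x0=-3.6)); ctrl.wait(.1); print(F())
ctrl.move_l(W(6,0,103),vel=.05); print(ctrl.read_state()['clock'])
im,d,c=snap('scene'); im2,_,_=snap('side')
cv2.imwrite('pics/c.png',cv2.resize(np.vstack([im[170:310,180:430],im2[150:290,220:470]])[:,:,::-1],None,fx=2,fy=2))
P,C=cloud('scene')
q=np.c_[(P-O)@X,(P-O)@Yv,P[:,2]]*1000; m=colored(P,C)
for k in('orange','blue'):
    s=q[m[k]&(abs(q[:,1])<30)&(q[:,2]>60)&(q[:,0]>85)&(q[:,0]<180)]; print(k,len(s),np.percentile(s,[5,50,95],axis=0).round(0).tolist())
s=q[m['yellow']&(abs(q[:,1])<30)&(q[:,2]>100)&(q[:,0]<20)&(q[:,0]>-60)]; print('trig',np.percentile(s,[5,50,95],axis=0).round(0).tolist())
print(ctrl.read_state()['clock'])
```

```text
[(-4.0, -0.6, 22.7)]
(np.float64(21.254543128574213), np.float64(-2.8724799548752236), np.float64(10.159099644919001))
25.275
orange 26 [[97.0, 0.0, 74.0], [99.0, 11.0, 87.0], [101.0, 15.0, 92.0]]
blue 283 [[101.0, -8.0, 63.0], [108.0, 16.0, 94.0], [116.0, 19.0, 105.0]]
trig [[-21.0, -0.0, 102.0], [-16.0, 13.0, 114.0], [-10.0, 15.0, 126.0]]
25.425
```

View pics/c.png

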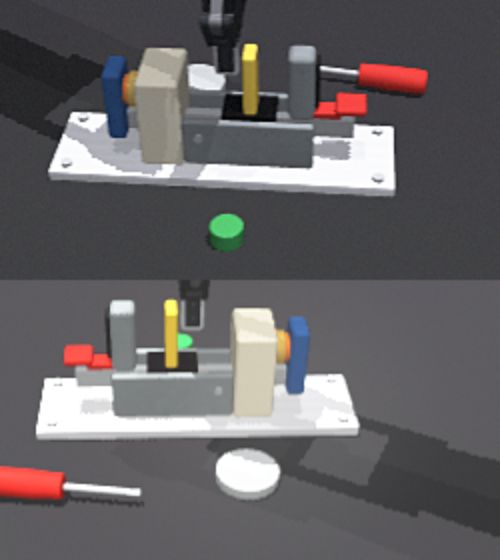

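Scene and side both show the orange pad on the brass flange against the block, and the trigger upright and free. Going to the tab now; the transfer covers the two-second hold.

Run:
```python
from h import *
ctrl.move_l(W(8,0,165),vel=.1); ctrl.move_l(W(-111,0,165),vel=.12); print(ctrl.read_state()['clock'])
ctrl.move_l(W(-111,0,82),vel=.08); print(ctrl.read_state()['clock'],F(),pos())
x,z=-111.,78.; ctrl.move_l(W(x,0,z),vel=.03); L=[]; zc=None
for i in range(30):
    z-=.6
    if zc is not None: x-=.6*(x>-116)
    ctrl.move_l(W(x,0,z),vel=.03); f=F(); p=pos(); L.append((round(z,1),*np.round(p[[0,2]],1).tolist(),*np.round(f,1).tolist()))
    if zc is None and f[2]>1.5: zc=p[2]
    if f[2]>28 or (zc and zc-p[2]>4.3): break
print(*L,sep='\n'); print(zc,ctrl.read_state()['clock'])
ctrl.wait(1.2); print(pos(),F(),ctrl.read_state()['clock'])
P,C=cloud('scene'); q=np.c_[(P-O)@X,(P-O)@Yv,P[:,2]]*1000; m=colored(P,C)
for k in('orange','blue'):
    s=q[m[k]&(abs(q[:,1])<30)&(q[:,2]>60)&(q[:,0]>85)&(q[:,0]<180)]; print(k,len(s),np.percentile(s,[5,50,95],axis=0).round(0).tolist())
```

```text
27.3333
28.5167 (np.float64(-0.1689299095771643), np.float64(0.899490511982526), np.float64(0.33530324759995933)) [-111.38462008    0.18137195   82.84762976]
(77.4, -111.0, 77.4, 1.0, 0.4, -0.7)
(76.8, -111.0, 76.8, 0.9, -0.3, 0.4)
(76.2, -111.0, 76.1, 0.6, -0.8, -0.3)
(75.6, -111.0, 75.5, -0.3, 0.0, -0.1)
(75.0, -111.0, 74.9, 0.1, -0.5, 0.0)
(74.4, -111.0, 74.3, -0.2, 0.1, 0.3)
(73.8, -111.1, 74.2, 1.0, 0.3, 3.6)
(73.2, -111.9, 73.5, -0.2, -1.7, 2.6)
(72.6, -112.5, 73.0, 0.1, -1.0, 5.3)
(72.0, -113.1, 72.4, -0.1, -1.3, 5.8)
(71.4, -113.7, 71.8, 0.6, -0.5, 6.0)
(70.8, -114.2, 71.2, 0.6, -0.7, 5.0)
(70.2, -114.8, 70.6, 0.5, -0.4, 5.7)
(69.6, -115.4, 70.0, 0.8, -1.8, 6.5)
(69.0, -115.9, 69.5, 1.1, -0.2, 6.0)
74.22450032003186 32.55
[-1.15926687e+02  1.00468802e-01  6.94516770e+01] (np.float64(0.9992852333929138), np.float64(-0.03534945096157994), np.float64(6.384438878132376)) 33.75
orange 83 [[141.0, -5.0, 70.0], [142.0, 6.0, 83.0], [147.0, 14.0, 92.0]]
blue 293 [[147.0, -10.0, 63.0], [154.0, 15.0, 94.0], [163.0, 19.0, 104.0]]
```

The jaw has sprung open to 146 or so. Lifting off straight up and checking the end state.

Run:
```python
from h import *
ctrl.move_l(W(-116,0,180),vel=.1); ctrl.wait(.3); print(F(),ctrl.read_state()['clock'])
im,d,c=snap('scene'); im2,_,_=snap('side')
cv2.imwrite('pics/d.png',cv2.resize(np.vstack([im[170:310,180:430],im2[150:290,220:470]])[:,:,::-1],None,fx=2,fy=2))
for cam in('scene','side'):
    P,C=cloud(cam); q=np.c_[(P-O)@X,(P-O)@Yv,P[:,2]]*1000
    m=(abs(q[:,1])<17)&(q[:,2]>62)&(q[:,2]<96)&(q[:,0]>86)&(q[:,0]<130)
    print(cam,np.percentile(q[m],[3,50,90,97],axis=0).round(1).tolist())
    for k,lo,hi in(('blue',90,180),('yellow',-60,20),('red',-135,-90)):
        s=q[colored(P,C)[k]&(abs(q[:,1])<25)&(q[:,0]>lo)&(q[:,0]<hi)&(q[:,2]>55)]
        print(k,np.percentile(s,[5,50,95],axis=0).round(0).tolist())
```

```text
(np.float64(0.3445812658803307), np.float64(0.3572436851041032), np.float64(0.3404806032077083)) 35.3583
scene [[89.3, -6.1, 71.3], [92.7, 12.0, 91.1], [95.2, 16.2, 94.6], [95.7, 16.8, 95.1]]
blue [[147.0, -9.0, 59.0], [154.0, 16.0, 92.0], [163.0, 19.0, 105.0]]
yellow [[-21.0, -5.0, 66.0], [-15.0, 12.0, 101.0], [-10.0, 15.0, 126.0]]
red [[-118.0, -8.0, 66.0], [-105.0, 6.0, 74.0], [-93.0, 15.0, 75.0]]
side [[86.8, -16.6, 68.9], [90.7, -13.2, 87.1], [94.0, 0.3, 93.3], [94.2, 7.0, 93.7]]
blue [[147.0, -16.0, 101.0], [154.0, -4.0, 103.0], [161.0, 11.0, 104.0]]
yellow [[-21.0, -15.0, 67.0], [-17.0, -12.0, 102.0], [-11.0, 2.0, 125.0]]
red [[-120.0, -14.0, 64.0], [-106.0, -6.0, 72.0], [-93.0, 9.0, 74.0]]
```

View pics/d.png

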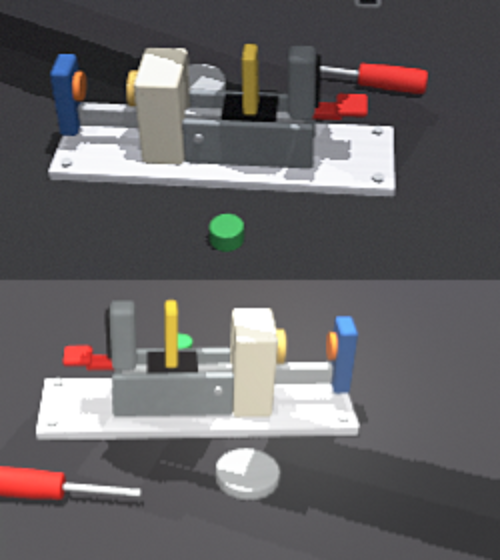

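The flange face stands at about 95 mm, flush with the block. The jaw is fully open, the trigger and tab are at rest, and the loose things are where they were.

```bash
python3 -c "
from workcell import ctrl
print(ctrl.close_job())"
```

```text
the job is handed in; nothing more can be done
None
```

The job is handed in at about 35 s of the 64 s allowed: the anvil measures flush at about 95 mm and stayed clamped for over 3 s (about 8 N by my estimate, since pad force can't be read directly), the jaw is fully open, and nothing loose moved.

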